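# Crank the magnifier stand's stabilizer leg down to the bench

## Robot

A 6-joint arm with a two-finger parallel gripper is mounted at the origin on the work surface. World frame = base frame: x ahead of the robot, y to its left, z up, the work surface at z = 0. Lengths are in mm, angles in rad, forces in N, time in s.
With the tool pointing down it reaches from about 225 to 725 mm from the base axis. Payload 3.1 kg.
Tool frame: the origin (TCP) lies midway between the tips of the shut fingers; the grasp point (between the pads) lies robot.grip_point_offset behind it (robot.grip_point_offset is the distance from the TCP to the grasp point, in mm); z points along the fingers, y is the line along which they close (so a half turn about z gives the same grasp; the last joint's range is limited). The gripper opens to 85 mm and grips with 20 to 120 N. Pads are 22 mm wide; open, the fingers measure 114 mm over their backs; the gripper's body (76 mm by 85 mm) begins 54 mm behind the grasp point. The pads swing forward as they close: fully open they stand 13 mm farther back than shut.
Start: joints at [-1.239, 0.048, 0.099, 1.622, 0, 1.443], TCP at [232.963, -470.474, 231.312] pointing down, gripper open.
Joint ranges: [-2.91, 2.91], [-0.99, 1.94], [-1.21, 1.42], [-2.12, 2.29], [-1.49, 1.47], [-3.14, 3.14]. Speed limits (rad/s): [2.79, 2.79, 3.14, 3.14, 3.14, 3.14].

## Interface

Orientations are given as a unit quaternion [x, y, z, w].
In Python, from cell import robot, read_camera, camera_info gives the robot as it stands.
- The arm moves only by the shell command python3 -m creep 'ROWS'. ROWS is a JSON object of lists of equal length, an entry for each row: "delta_pos": the shift along the world's x, y, z in mm, a list of three; "angular": the turn, a rotation vector about the world's x, y, z in degrees, a list of three; "hand": the closure, from 0 (fully open) to 1 (shut). A call has 1 to 8 rows; each row is the pose to reach, as a shift and turn from the pose commanded when the call began; what a row does not reach only later rows make up. A row lasts 1/12 s, in which the tool goes at most 41.7 mm and 7.16 degrees, less where a joint would pass 70% of its speed; a pose out of reach is approached as far as the arm can. A call with a gripper value outside its range is refused whole. The fingers move at their own pace and stop on an object; the grip force is fixed at half the most. Time passes only in rows, so rows that repeat a pose let the fingers close. It gives the time, the measured TCP pose, the force, the opening and the grip force at its end, in the units of the state.
- robot.read_state(): the state, without advancing time (a new reading comes with each control period).
- read_camera(name): name is "side" or "top" or "wrist"; returns the picture (420x560x3 uint8, red, green, blue); there is no depth.
- camera_info(name): a dict with "intrinsics" (3x3 intrinsics, pixels), "xyz" and "rotation" of the camera in the world; the wrist camera has in their place "mount" (4x4, takes a point from camera to tool coordinates, whose origin is the TCP and whose axes are the flange's). Camera axes: x right, y up, looking along -z (the intrinsics and any distortion apply to the point x, -y, -z); pixel columns grow to the right and rows downward; lengths in mm; the calibration is good to about 2 mm. The wrist camera is an equidistant fisheye: a pixel r from the principal point sees the ray r / f radians off the axis. A picture is of the moment at which its call begins: read the wrist's pose just before it. camera_info takes no time and is no camera call.
- robot.sign_off(): hands the job in; it is judged then, once.
The state is a dict: "clock": time; "q": joint angles; "joint_velocities": joint speeds; "joint_efforts": joint torques, N m; "tcp_pos": TCP position; "ee_rot": TCP orientation; "wrist_force": force on the tool from outside, world axes, zero at the start; "ft_torque": the same for the moment, N m; "finger_gap": finger opening in mm; "grip_force": force on a finger pad.
Only numpy, scipy, OpenCV 4.12 (cv2) and the standard library are available. Lean on these libraries where they do the work, as an engineer would, in place of code of your own. Each camera call takes 0.05 s, during which the arm holds its last target. There are 200 camera calls.

## Task

The stabilizer leg with the orange crank knob still hangs clear of the bench. Turn its crank clockwise, seen from above, until the foot stands on the bench and the crank has become clearly stiffer, so that the foot bears firmly; do not force it beyond that, then let go. The leg with the blue knob is already set: leave its crank alone.

Things in the scene. Friction and masses are not known exactly. Their poses are not given: they have to be found in the camera images.
- jack_orange: Fixed boom stand with a magnifier on a mast. Vertical steel jack leg with grey gear housing (52 mm square, top 190 mm) and crank; boom from it to a base plate. Origin on the bench exactly under the vertical crank axis, z up, x from leg to mast. Mast and magnifier ring stand 195 to 355 mm along x, up to 270 mm high; nothing else tall is near the crank.
- jack_orange_knob: Upright round orange crank knob, 26 mm across, 50 mm tall; spins freely on itself. Origin: centre of its underside, 212 mm above the bench, z up; crank arm just below it. Runs on a circle of 55 mm radius about the crank axis; clockwise from above lowers the foot 36 mm a turn. Load at the knob about 4.5 N while the foot hangs free, then 12 N more per radian; end stop 1.6 rad past contact.
- jack_orange_foot: Sprung foot under the orange leg's crank axis: disc 64 mm across, 12 mm thick, orange rim, black sole. Origin: centre of the sole, z up; 12 to 33 mm above the bench at the start. It must bear with 12 to 150 N, i.e. the crank 0.1 to 1.3 rad past contact (spring 20 N/mm); 0.5 to 0.7 rad is ideal. Released, the crank stays or springs back to about 0.4 rad past contact.
- jack_blue_knob: The same knob in blue, on a second stand of the same build that carries a white lamp; its foot already stands on the bench. Not to be moved. Origin: centre of its underside, 212 mm above the bench.

How it is judged:
By the outcome, as a careful person would: the job done as asked, in the order asked, and still so for the second after the job is handed in, with the robot touching nothing.
It also fails if it takes over 45 s, if anything falls off the work surface, if the arm or the gripper's body presses on something with over 40 N, if the wrist force passes 120 N, or if a joint passes its speed limit or range.

## Working session

There is one attempt and no reset: what is moved stays moved. The work goes in short steps, Python scripts to look and compute and a shell command to move; the robot and the scene stay as the last step left them, time stands still between calls to the robot, and variables do not carry over. Pictures are saved under pics/ and viewed, at most 10 in all, crops included, and the job is handed in when it is done.

```bash
mkdir -p pics; cat > h.py <<'E'
import numpy as np,cv2
from cell import robot,read_camera,camera_info
def ray(n,u,v):
    c=camera_info(n);K=np.array(c["intrinsics"]);R=np.array(c["rotation"])
    d=np.linalg.inv(K)@[u,v,1];d=R@[d[0],-d[1],-d[2]]
    return np.array(c["xyz"]),d/np.linalg.norm(d)
def plane(n,u,v,z):
    o,d=ray(n,u,v);return o+d*(z-o[2])/d[2]
def save(n,f):
    im=read_camera(n);cv2.imwrite("pics/"+f,im[:,:,::-1]);return im
def blobs(im,lo,hi,amin=30):
    h=cv2.cvtColor(im,cv2.COLOR_RGB2HSV);m=cv2.inRange(h,np.array(lo),np.array(hi))
    n,_,s,c=cv2.connectedComponentsWithStats(m)
    return [(s[i].tolist(),c[i].round(1).tolist()) for i in range(1,n) if s[i][4]>=amin]
E
python3 - <<'E'
from h import *
for n in("top","side"):
    im=save(n,n+"0.png");print(n,camera_info(n))
    print("or",blobs(im,(5,150,120),(20,255,255)));print("bl",blobs(im,(100,130,80),(125,255,255)))
print(robot.read_state(),robot.grip_point_offset)
E
```

```text
top {'intrinsics': array([[438.21993221,   0.        , 283.24183473],
       [  0.        , 438.21993221, 206.77203404],
       [  0.        ,   0.        ,   1.        ]]), 'xyz': array([ 474.70996891,  -15.83783313, 1080.86051952]), 'rotation': array([ 0.0196516 , -0.01904777, -0.70683446,  0.70684938])}
or [([147, 221, 25, 28, 476], [159.6, 234.4])]
bl [([354, 169, 17, 15, 191], [362.5, 176.5]), ([337, 198, 22, 27, 261], [344.4, 212.4])]
side {'intrinsics': array([[424.59210599,   0.        , 276.30141365],
       [  0.        , 424.59210599, 208.17471158],
       [  0.        ,   0.        ,   1.        ]]), 'xyz': array([ 320.22465693, -543.80581451,  613.25713615]), 'rotation': array([ 0.42556487, -0.07239938, -0.16788262,  0.88626649])}
or [([204, 98, 14, 27, 318], [210.8, 110.8]), ([198, 172, 28, 19, 285], [211.8, 182.6])]
bl [([60, 9, 106, 28, 1753], [112.1, 21.8]), ([196, 80, 8, 22, 77], [199.4, 90.8]), ([347, 198, 22, 38, 671], [357.2, 216.4]), ([299, 320, 40, 36, 770], [318.3, 339.7])]
{'clock': 0.1, 'q': array([-1.23876017e+00,  4.86840165e-02,  9.77550360e-02,  1.62201622e+00,
       -1.13095551e-05,  1.44302648e+00]), 'joint_velocities': array([-0.00030237, -0.00123356,  0.00226136,  0.00043828,  0.0011207 ,
        0.00117378]), 'joint_efforts': array([ 2.07964709e-03, -3.39851475e+01,  3.20935678e+01,  1.58650358e-02,
       -1.51361210e-04, -1.97925495e-06]), 'tcp_pos': array([ 232.79787292, -469.94137411,  230.23068117]), 'ee_rot': array([ 9.73687941e-01,  2.27882952e-01, -1.15170230e-04, -1.06826112e-03]), 'wrist_force': array([ 0.55418992, -0.22495764,  0.288961  ]), 'ft_torque': array([-0.0351938 ,  0.00995396, -0.01889352]), 'grip_force': 0.0, 'finger_gap': 85.26938311383404} 18.700000000000003
```

```bash
cd pics; python3 -c "
import cv2,numpy as np
a=np.vstack([cv2.imread('top0.png'),cv2.imread('side0.png')]);cv2.imwrite('both.png',a[:, :])
print(a.shape)"
```

```text
(840, 560, 3)
```

View pics/top0.png

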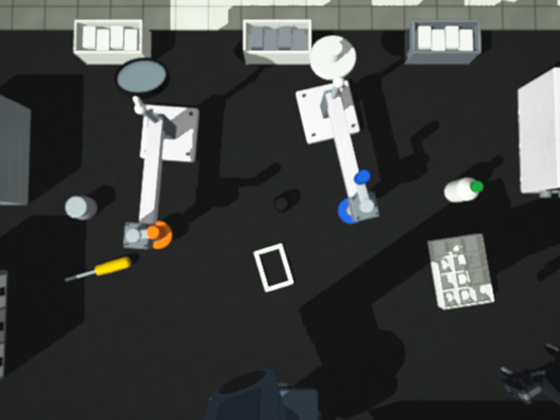

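View pics/side0.png

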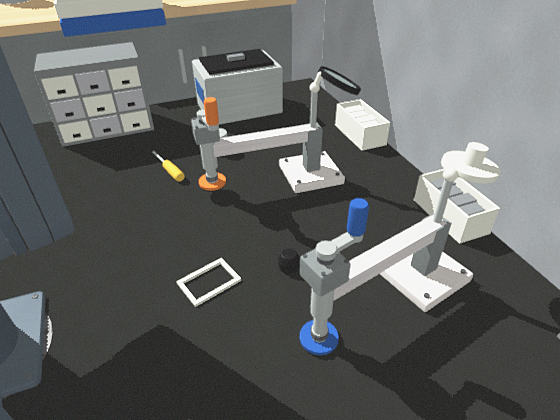

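```bash
sed -i 's/R=np.array(c\["rotation"\])/R=Rotation.from_quat(c["rotation"]).as_matrix()/; 1i from scipy.spatial.transform import Rotation' h.py
python3 - <<'E'
from h import *
a=cv2.imread('pics/top0.png')[190:270,100:200];b=cv2.imread('pics/side0.png')[85:195,165:245]
cv2.imwrite('pics/c.png',np.hstack([cv2.resize(a,None,fx=5,fy=5,interpolation=0),cv2.resize(cv2.copyMakeBorder(b,0,0,0,0,0),(290,400),interpolation=0)]))
print("knob side",plane("side",210.8,110.8,237),"foot side",plane("side",211.8,182.6,20))
print("knob top",plane("top",153,229,262),"hub top",plane("top",132,236,205))
E
```

```text
knob side [473.07206865 230.44537326 237.        ] foot side [467.64237456 297.15372589  20.        ]
knob top [478.02141959 227.9828131  262.        ] hub top [464.30321262 286.63253949 205.        ]
```

View pics/c.png

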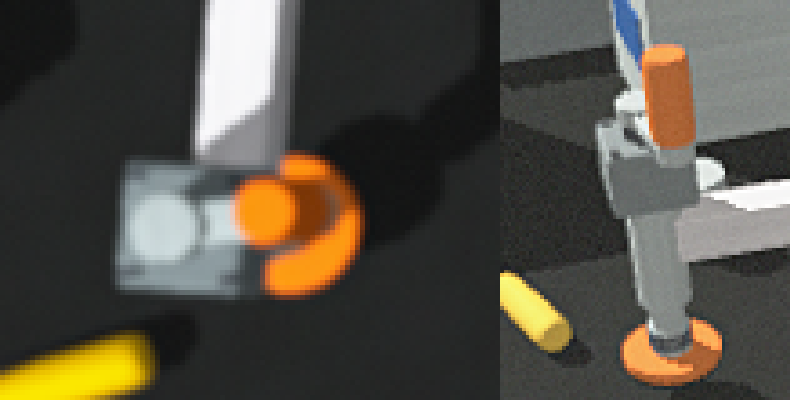

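Top view: hub cap at about (132.6, 235.6), orange knob top at (152.8, 232.4). Side view: orange knob at (211, 111), foot at (212, 183) hanging clear. So the axis is near (466, 285) and the knob near (473, 229). Moving above the knob, with the tool turned 90°.

```bash
python3 -m creep '{"delta_pos":[[0,0,40],[0,10,80],[20,50,80],[40,90,80],[55,130,80],[70,170,80],[85,210,80],[100,250,80]],"angular":[[0,0,0],[0,0,7],[0,0,14],[0,0,21],[0,0,28],[0,0,35],[0,0,42],[0,0,49]],"hand":[0,0,0,0,0,0,0,0]}'
python3 -m creep '{"delta_pos":[[15,40,0],[30,80,0],[45,120,0],[60,160,0],[75,200,0],[90,240,0],[105,280,0],[120,320,0]],"angular":[[0,0,7],[0,0,14],[0,0,21],[0,0,28],[0,0,35],[0,0,41],[0,0,41],[0,0,41]],"hand":[0,0,0,0,0,0,0,0]}'
python3 -m creep '{"delta_pos":[[5,40,0],[10,80,0],[20,120,0],[20,129,0],[20,129,0]],"angular":[[0,0,0],[0,0,0],[0,0,0],[0,0,0],[0,0,0]],"hand":[0.2,0.2,0.2,0.2,0.2]}'
python3 - <<'E'
from h import *
s=robot.read_state();print(s)
im=save("wrist","w1.png");c=camera_info("wrist");print(c)
t=save("top","t1.png");si=save("side","s1.png")
K=np.array(c["intrinsics"]);M=np.array(c["mount"]);R=Rotation.from_quat(s["ee_rot"]).as_matrix()
def wr(u,v,z):
    x,y=u-K[0,2],v-K[1,2];r=np.hypot(x,y);th=r/K[0,0]
    d=np.array([np.sin(th)*x/r,-np.sin(th)*y/r,-np.cos(th)])
    o=R@M[:3,3]+s["tcp_pos"];d=R@M[:3,:3]@d;return o+d*(z-o[2])/d[2]
for b in blobs(im,(5,150,120),(20,255,255)):print(b,wr(*b[1],262),wr(*b[1],237))
E
```

```text
clock: 0.77
tcp_pos: [329.4, -228.2, 310.9]
ee_rot: [0.79, 0.613, 0.0, -0.0]
wrist_force: [1.4, 0.3, -0.2]
finger_gap: 85.5
grip_force: 0.0
clock: 1.43
tcp_pos: [446.4, 84.2, 311.0]
ee_rot: [0.527, 0.85, -0.0, -0.0]
wrist_force: [0.9, -0.1, -0.2]
finger_gap: 85.6
grip_force: 0.0
clock: 1.85
tcp_pos: [465.9, 213.5, 309.7]
ee_rot: [0.525, 0.851, -0.001, -0.001]
wrist_force: [0.2, 0.3, -0.5]
finger_gap: 68.1
grip_force: 0.0
{'clock': 1.85, 'q': array([2.98540328e-01, 5.43664980e-02, 2.63844354e-01, 1.78312051e+00,
       4.77507169e-04, 1.40472957e+00]), 'joint_velocities': array([-0.06077855, -0.04095222, -0.02007126,  0.02444889, -0.03570325,
       -0.02790692]), 'joint_efforts': array([  1.24539278, -32.73273468,  31.39095783,  -0.16596051,
         0.18622094,   0.12898852]), 'tcp_pos': array([465.86776369, 213.51871581, 309.71962206]), 'ee_rot': array([ 0.52532271,  0.85090186, -0.00091345, -0.00111714]), 'wrist_force': array([ 0.16679994,  0.27589124, -0.50811674]), 'ft_torque': array([-0.03798319,  0.05959725,  0.00187111]), 'grip_force': 0.0, 'finger_gap': 68.0759478085882}
{'intrinsics': array([[325.1922621 ,   0.        , 284.56913617],
       [  0.        , 325.1922621 , 209.80071321],
       [  0.        ,   0.        ,   1.        ]]), 'mount': array([[ 6.20674417e-04,  9.54992598e-01,  2.96628983e-01,
         7.65064568e+01],
       [ 9.99999425e-01, -3.33369213e-04, -1.01914832e-03,
         4.19911076e-02],
       [-8.74392131e-04,  2.96629445e-01, -9.54992255e-01,
        -1.42323738e+02],
       [ 0.00000000e+00,  0.00000000e+00,  0.00000000e+00,
         1.00000000e+00]])}
([285, 99, 18, 28, 156], [291.5, 111.7]) [435.15675015 283.87510346 262.        ] [435.56761998 284.12320955 237.        ]
([286, 185, 41, 52, 1717], [304.9, 210.9]) [469.57961391 234.20055891 262.        ] [474.51707578 227.9164834  237.        ]
```

View pics/w1.png

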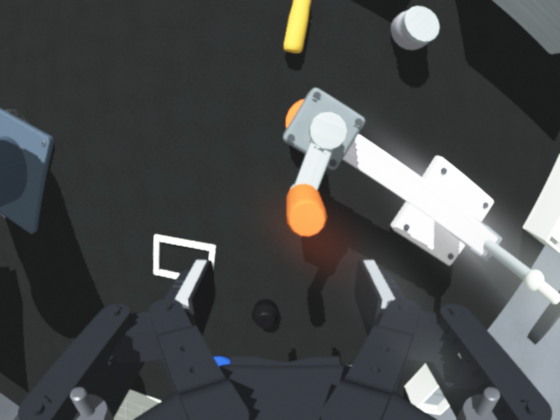

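Wrist view: knob top at about (306, 222), housing corners about (315,89), (364,121), (337,165), (285,137), hub cap at (328, 130).

```bash
cat >> h.py <<'E'
def wray(s,u,v,z):
    c=camera_info("wrist");K=np.array(c["intrinsics"]);M=np.array(c["mount"]);R=Rotation.from_quat(s["ee_rot"]).as_matrix()
    x,y=u-K[0,2],v-K[1,2];r=np.hypot(x,y);th=r/K[0,0]
    d=np.array([np.sin(th)*x/r,-np.sin(th)*y/r,-np.cos(th)])
    o=R@M[:3,3]+s["tcp_pos"];d=R@M[:3,:3]@d;return (o+d*(z-o[2])/d[2]).round(1)
E
python3 - <<'E'
from h import *
s=robot.read_state()
print("knob",wray(s,306,222,262),"blob",wray(s,304.9,210.9,243))
p=[wray(s,*c,190) for c in((315,89),(364,121),(337,165),(285,137))];print(p,np.mean(p,0))
print("cap",wray(s,328,130,210), plane("top",152.8,232.4,262),plane("top",132.6,235.6,210))
E
```

```text
knob [474.3 224.1 262. ] blob [474.1 225.4 243. ]
[array([445.7, 306.2, 190. ]), array([493.1, 302. , 190. ]), array([490.3, 259.1, 190. ]), array([441.8, 260.4, 190. ])] [467.725 281.925 190.   ]
cap [467.3 281.1 210. ] [471.68542384 228.25275923 262.        ] [465.15445511 283.73026536 210.        ]
```

```bash
python3 -m creep '{"delta_pos":[[0,0,0],[0,0,0]],"angular":[[0,0,0],[0,0,0]],"hand":[0.2,0.2]}'
```

```text
clock: 2.17
tcp_pos: [466.5, 209.5, 311.7]
ee_rot: [0.528, 0.849, 0.0, 0.0]
wrist_force: [-1.0, 0.8, 0.2]
finger_gap: 68.0
grip_force: 0.0
```

```bash
python3 -m creep '{"delta_pos":[[6.5,17,-5],[6.5,17,-30],[6.5,17,-55],[6.5,17,-75],[6.5,17,-87],[6.5,17,-87],[6.5,17,-87]],"angular":[[0,0,0],[0,0,0],[0,0,0],[0,0,0],[0,0,0],[0,0,0],[0,0,0]],"hand":[0.2,0.2,0.2,0.2,0.2,0.2,0.2]}'
python3 -m creep '{"delta_pos":[[0,0,0],[0,0,0],[0,0,0],[0,0,0],[0,0,0],[0,0,0],[0,0,0],[0,0,0]],"angular":[[0,0,0],[0,0,0],[0,0,0],[0,0,0],[0,0,0],[0,0,0],[0,0,0],[0,0,0]],"hand":[0.4,0.6,0.8,1,1,1,1,1]}'
python3 - <<'E'
from h import *
save("wrist","w2.png")
E
```

```text
clock: 2.75
tcp_pos: [472.5, 226.9, 224.0]
ee_rot: [0.528, 0.849, -0.001, -0.0]
wrist_force: [-0.1, -0.8, 0.7]
finger_gap: 68.4
grip_force: 0.0
clock: 3.42
tcp_pos: [473.7, 228.1, 225.9]
ee_rot: [0.527, 0.85, 0.001, 0.001]
wrist_force: [0.8, -0.5, 5.0]
finger_gap: 24.5
grip_force: 58.9
```

View pics/w2.png

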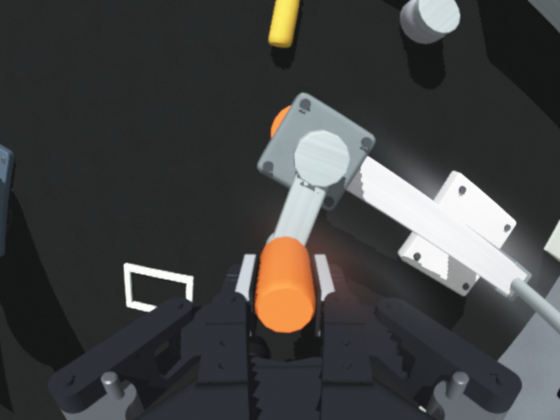

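Pads sit on either side of the knob, at about (247, 270) and (322, 270): gripped. Working out the circle's waypoints.

```bash
python3 - <<'E'
import numpy as np
def t(th0,st,n):
    a=np.radians(th0-st*np.arange(1,n+1));b=np.radians(th0)
    return [[round(float(55*(np.cos(x)-np.cos(b))),1),round(float(55*(np.sin(x)-np.sin(b))),1),0] for x in a]
for th in (-83,-143,-203,-263,-323,-383): print(th,t(th,10,6))
E
```

```text
-83 [[-9.6, -0.3, 0], [-19.1, 1.0, 0], [-28.2, 4.0, 0], [-36.7, 8.5, 0], [-44.2, 14.4, 0], [-50.6, 21.5, 0]]
-143 [[-5.1, 8.1, 0], [-8.7, 17.0, 0], [-10.7, 26.4, 0], [-11.0, 36.0, 0], [-9.7, 45.5, 0], [-6.7, 54.6, 0]]
-203 [[4.5, 8.5, 0], [10.4, 16.0, 0], [17.5, 22.4, 0], [25.7, 27.5, 0], [34.5, 31.1, 0], [43.9, 33.1, 0]]
-263 [[9.6, 0.3, 0], [19.1, -1.0, 0], [28.2, -4.0, 0], [36.7, -8.5, 0], [44.2, -14.4, 0], [50.6, -21.5, 0]]
-323 [[5.1, -8.1, 0], [8.7, -17.0, 0], [10.7, -26.4, 0], [11.0, -36.0, 0], [9.7, -45.5, 0], [6.7, -54.6, 0]]
-383 [[-4.5, -8.5, 0], [-10.4, -16.0, 0], [-17.5, -22.4, 0], [-25.7, -27.5, 0], [-34.5, -31.1, 0], [-43.9, -33.1, 0]]
```

```bash
python3 -m creep '{"delta_pos":[[-9.6,-0.3,0],[-19.1,1,0],[-28.2,4,0],[-36.7,8.5,0],[-44.2,14.4,0],[-50.6,21.5,0],[-50.6,21.5,0],[-50.6,21.5,0]],"angular":[[0,0,0],[0,0,0],[0,0,0],[0,0,0],[0,0,0],[0,0,0],[0,0,0],[0,0,0]],"hand":[1,1,1,1,1,1,1,1]}'
```

```text
clock: 4.13
tcp_pos: [422.3, 250.6, 225.9]
ee_rot: [0.527, 0.85, 0.002, 0.0]
wrist_force: [1.0, 0.0, 6.8]
finger_gap: 24.5
grip_force: 59.2
```

```bash
python3 -m creep '{"delta_pos":[[-5.1,8.1,0],[-8.7,17,0],[-10.7,26.4,0],[-11,36,0],[-9.7,45.5,0],[-6.7,54.6,0]],"angular":[[0,0,0],[0,0,0],[0,0,0],[0,0,0],[0,0,0],[0,0,0]],"hand":[1,1,1,1,1,1]}'
python3 - <<'E'
from h import *
print(robot.read_state()["wrist_force"])
im=save("side","s2.png")
for f in("s1.png","s2.png"):
    a=cv2.imread("pics/"+f)[:,:,::-1].copy();print(blobs(a,(5,150,120),(20,255,255)))
cv2.imwrite("pics/c2.png",cv2.resize(im[80:210,150:290,::-1],None,fx=4,fy=4,interpolation=cv2.INTER_CUBIC))
E
```

```text
clock: 4.63
tcp_pos: [415.7, 303.1, 225.9]
ee_rot: [0.527, 0.85, -0.001, 0.002]
wrist_force: [1.4, -5.6, 8.4]
finger_gap: 24.4
grip_force: 59.3
[ 1.42994934 -5.60312334  8.37465503]
[([204, 98, 14, 27, 316], [210.8, 110.8]), ([198, 172, 28, 19, 287], [211.9, 182.6])]
[([170, 87, 13, 28, 230], [176.4, 100.9]), ([199, 176, 27, 19, 282], [212.5, 186.7])]
```

View pics/c2.png

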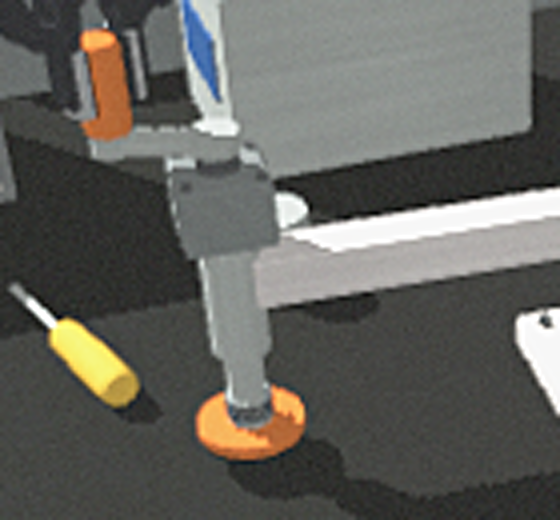

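```bash
python3 - <<'E'
from h import *
c=camera_info("side");R=Rotation.from_quat(c["rotation"]).as_matrix();K=np.array(c["intrinsics"])
for x,y in((466.5,282.5),(466,285)):
  for z in(9,15,21,27,33,39):
    p=R.T@(np.array([x,y,z])-c["xyz"]);q=K@[p[0],-p[1],-p[2]];print(z,(q/q[2])[:2].round(1))
E
python3 -m creep '{"delta_pos":[[4.5,8.5,0],[10.4,16,0],[17.5,22.4,0],[17.5,22.4,0]],"angular":[[0,0,0],[0,0,0],[0,0,0],[0,0,0]],"hand":[1,1,1,1]}'
```

```text
9 [213.4 189.7]
15 [213.1 187.7]
21 [212.8 185.7]
27 [212.5 183.6]
33 [212.3 181.6]
39 [212.  179.5]
9 [212.9 189.2]
15 [212.6 187.2]
21 [212.3 185.1]
27 [212.1 183.1]
33 [211.8 181. ]
39 [211.5 179. ]
clock: 5.02
tcp_pos: [433.6, 326.6, 225.9]
ee_rot: [0.527, 0.85, 0.0, 0.001]
wrist_force: [1.3, -1.9, 6.6]
finger_gap: 24.4
grip_force: 59.7
```

```bash
python3 -m creep '{"delta_pos":[[8.2,5.1,0],[17,8.7,0],[26.4,10.7,0]],"angular":[[0,0,0],[0,0,0],[0,0,0]],"hand":[1,1,1]}'
python3 - <<'E'
from h import *
im=save("side","s3.png");print(blobs(im,(5,150,120),(20,255,255)))
E
```

```text
clock: 5.27
tcp_pos: [457.4, 337.0, 225.8]
ee_rot: [0.527, 0.85, -0.001, -0.001]
wrist_force: [-4.6, -2.9, 10.0]
finger_gap: 24.3
grip_force: 60.1
[([187, 78, 11, 27, 199], [192.7, 91.3]), ([199, 178, 28, 19, 286], [212.6, 188.6])]
```

```bash
python3 -m creep '{"delta_pos":[[4.8,0.3,0],[9.6,0.3,0],[14.4,0,0],[19.1,-1,0]],"angular":[[0,0,0],[0,0,0],[0,0,0],[0,0,0]],"hand":[1,1,1,1]}'
python3 - <<'E'
from h import *
im=save("side","s4.png");print(blobs(im,(5,150,120),(20,255,255)))
E
```

```text
clock: 5.65
tcp_pos: [476.3, 337.0, 225.9]
ee_rot: [0.527, 0.85, -0.0, -0.002]
wrist_force: [-4.6, 0.8, 8.0]
finger_gap: 24.3
grip_force: 60.0
[([195, 77, 12, 26, 193], [201.3, 90.2]), ([199, 179, 28, 19, 284], [213.0, 189.3])]
```

```bash
python3 -m creep '{"delta_pos":[[4.7,-1.3,0],[9.1,-3,0],[13.4,-5.1,0],[17.6,-7.5,0]],"angular":[[0,0,0],[0,0,0],[0,0,0],[0,0,0]],"hand":[1,1,1,1]}'
python3 - <<'E'
from h import *
im=save("side","s5.png");print(blobs(im,(5,150,120),(20,255,255)))
E
```

```text
clock: 6.03
tcp_pos: [494.1, 330.6, 225.9]
ee_rot: [0.527, 0.85, 0.001, -0.002]
wrist_force: [-4.3, 3.3, 7.0]
finger_gap: 24.5
grip_force: 60.0
[([204, 77, 11, 26, 185], [210.1, 90.0]), ([200, 180, 27, 18, 281], [213.0, 190.0])]
```

```bash
python3 -m creep '{"delta_pos":[[3.9,-2.8,0],[7.5,-5.9,0],[10.8,-9.3,0],[13.9,-13,0]],"angular":[[0,0,0],[0,0,0],[0,0,0],[0,0,0]],"hand":[1,1,1,1]}'
python3 - <<'E'
from h import *
im=save("side","s6.png");print(blobs(im,(5,150,120),(20,255,255)))
E
```

```text
clock: 6.42
tcp_pos: [508.8, 318.4, 225.9]
ee_rot: [0.526, 0.85, 0.002, -0.002]
wrist_force: [-2.1, 4.6, 8.0]
finger_gap: 24.4
grip_force: 59.9
[([212, 78, 11, 26, 186], [218.2, 90.9]), ([200, 180, 27, 19, 284], [213.0, 190.6])]
```

```bash
python3 -m creep '{"delta_pos":[[2.7,-4,0],[5.1,-8.1,0],[7.1,-12.5,0],[8.7,-17,0]],"angular":[[0,0,0],[0,0,0],[0,0,0],[0,0,0]],"hand":[1,1,1,1]}'
python3 - <<'E'
from h import *
im=save("side","s7.png");print(blobs(im,(5,150,120),(20,255,255)))
E
```

```text
clock: 6.8
tcp_pos: [518.6, 301.6, 226.0]
ee_rot: [0.526, 0.85, 0.003, -0.001]
wrist_force: [0.1, 5.1, 7.0]
finger_gap: 24.4
grip_force: 59.8
[([219, 80, 11, 27, 183], [224.8, 93.0]), ([200, 181, 27, 19, 282], [213.2, 191.3])]
```

```bash
python3 -m creep '{"delta_pos":[[1.2,-4.7,0],[2,-9.4,0],[2.4,-14.2,0],[2.3,-19,0]],"angular":[[0,0,0],[0,0,0],[0,0,0],[0,0,0]],"hand":[1,1,1,1]}'
python3 - <<'E'
from h import *
im=save("side","s8.png");print(blobs(im,(5,150,120),(20,255,255)))
E
```

```text
clock: 7.18
tcp_pos: [521.9, 283.0, 226.0]
ee_rot: [0.527, 0.85, 0.004, -0.001]
wrist_force: [3.1, 6.9, 4.7]
finger_gap: 24.2
grip_force: 59.8
[([222, 83, 12, 27, 192], [228.8, 96.4]), ([200, 181, 27, 19, 278], [213.1, 191.7])]
```

```bash
python3 -m creep '{"delta_pos":[[-0.4,-4.8,0],[-1.3,-9.5,0],[-2.6,-14.1,0],[-4.3,-18.6,0]],"angular":[[0,0,0],[0,0,0],[0,0,0],[0,0,0]],"hand":[1,1,1,1]}'
python3 - <<'E'
from h import *
im=save("side","s9.png");print(blobs(im,(5,150,120),(20,255,255)));print(robot.read_state()["wrist_force"])
E
```

```text
clock: 7.57
tcp_pos: [519.0, 265.3, 226.0]
ee_rot: [0.527, 0.85, 0.006, 0.0]
wrist_force: [6.7, 8.7, 4.5]
finger_gap: 24.4
grip_force: 59.8
[([223, 86, 12, 28, 199], [229.7, 99.7]), ([200, 181, 27, 19, 278], [213.1, 191.7])]
[6.40708322 6.5148945  4.52587993]
```

```bash
python3 -m creep '{"delta_pos":[[-1.2,-2.6,0],[-2.5,-5.2,0],[-2.5,-5.2,0]],"angular":[[0,0,0],[0,0,0],[0,0,0]],"hand":[1,1,1]}'
```

```text
clock: 7.87
tcp_pos: [516.9, 259.8, 226.0]
ee_rot: [0.527, 0.85, 0.006, 0.001]
wrist_force: [7.4, 8.0, 3.4]
finger_gap: 24.6
grip_force: 59.8
```

```bash
python3 -m creep '{"delta_pos":[[0,0,0],[0,0,0],[0,0,0],[0,0,0],[0,0,0],[0,0,0]],"angular":[[0,0,0],[0,0,0],[0,0,0],[0,0,0],[0,0,0],[0,0,0]],"hand":[0.8,0.6,0.4,0.3,0.3,0.3]}'
python3 -m creep '{"delta_pos":[[0,0,10],[0,0,30],[0,0,60],[0,0,90],[-30,-10,110],[-60,-30,110],[-90,-50,110],[-90,-50,110]],"angular":[[0,0,0],[0,0,0],[0,0,0],[0,0,0],[0,0,0],[0,0,0],[0,0,0],[0,0,0]],"hand":[0.3,0.3,0.3,0.3,0.3,0.3,0.3,0.3]}'
python3 - <<'E'
from h import *
s=robot.read_state();im=save("side","s10.png");print(s["wrist_force"],blobs(im,(5,150,120),(20,255,255)))
t=save("top","t10.png");w=save("wrist","w10.png")
for b in blobs(w,(5,150,120),(20,255,255)):print("w",b,wray(s,*b[1],240))
cv2.imwrite("pics/c10.png",np.hstack([cv2.resize(im[70:220,150:290,::-1],(400,430)),cv2.resize(w[:,:,::-1],(400,430))]))
E
```

```text
clock: 8.37
tcp_pos: [513.3, 255.6, 223.3]
ee_rot: [0.527, 0.85, -0.001, -0.001]
wrist_force: [-0.3, 0.2, -0.2]
finger_gap: 59.6
grip_force: 0.0
clock: 9.03
tcp_pos: [418.7, 203.3, 335.8]
ee_rot: [0.528, 0.849, -0.002, -0.001]
wrist_force: [1.1, -0.3, -1.0]
finger_gap: 59.6
grip_force: 0.0
[ 1.09478739 -0.25172938 -0.95133176] [([221, 86, 14, 26, 292], [227.7, 98.6]), ([200, 181, 27, 19, 277], [213.1, 191.7])]
w ([313, 107, 31, 43, 238], [321.3, 130.2]) [414.5 271.9 240. ]
w ([404, 181, 7, 18, 77], [407.2, 189.2]) [496.6 263.8 240. ]
```

View pics/c10.png

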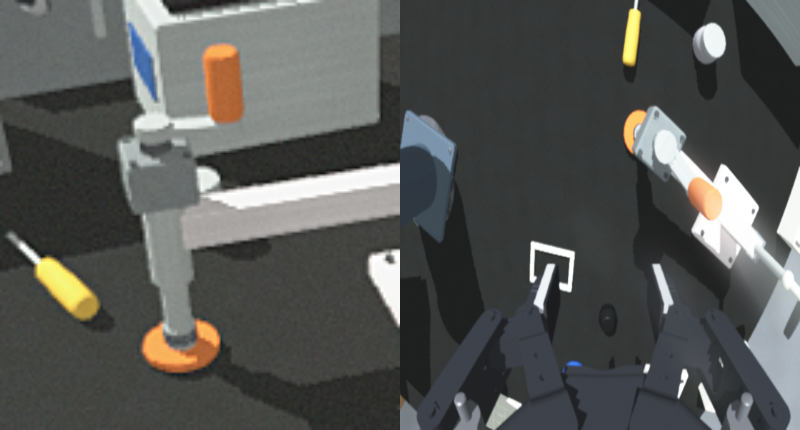

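The foot at (213, 192) stands on the bench with its shadow touching it. The knob is free at (228, 99). Checking the crank's resting angle.

```bash
python3 - <<'E'
from h import *
a=plane("side",227.7,98.6,237);d=a[:2]-[466.5,282.5];print(a,np.hypot(*d),np.degrees(np.arctan2(d[1],d[0])))
t=cv2.imread("pics/t10.png")[:,:,::-1].copy()
for b in blobs(t,(5,150,120),(20,255,255),15):print(b,plane("top",*b[1],262))
for f in("t1.png","t10.png"):print(blobs(cv2.imread("pics/"+f)[:,:,::-1].copy(),(100,130,80),(125,255,255)))
E
```

```text
[519.82779799 272.3106313  237.        ] 54.29251580610295 -10.817153194885824
([124, 200, 21, 15, 232], [133.2, 207.4]) [518.39939441 265.71258004 262.        ]
([153, 221, 22, 28, 341], [164.6, 235.1]) [466.65889801 206.15528392 262.        ]
[([354, 169, 16, 15, 172], [362.0, 176.6]), ([337, 197, 22, 28, 265], [344.4, 212.4])]
[([354, 169, 16, 15, 181], [362.1, 176.4]), ([337, 198, 22, 27, 261], [344.3, 212.4])]
```

```bash
python3 -c "
from cell import robot
print(robot.sign_off())"
```

```text
the job is handed in; nothing more can be done
None
```

The orange crank was turned clockwise until its foot stood on the bench and the crank was clearly stiffer (about 0.6 rad past contact, estimated from the force), then released; it sprang back to roughly 0.4 rad, the blue crank was not touched, and the job was handed in at about 9 s.

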